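# Raise a rock specimen three clicks on a focusing stand

## Task

Pick the smallest of the three loose rocks and set it, same side up, in the middle of the round stage of the focusing stand. Then swing the stand's lever counter-clockwise seen from above (from the robot's left to its right) by exactly three clicks, never a fourth, and keep holding the lever there: it springs back if let go, so finish with the gripper still on it. Leave the other two rocks where they are.

Things in the scene. Friction and masses are not known exactly. Their poses are not given: they have to be found in the camera images.
- rock_small: the smallest of three loose rocks: a roundish reddish-brown lump, 50 x 48 mm and 37 mm high, 0.1 to 0.18 kg. Origin: centre of its underside, z up. It is to be carried same side up.
- rock_big: a larger rock, 63 x 74 mm, 44 mm high; not to be disturbed. Origin: centre of its underside.
- rock_flat: another larger rock, 59 x 69 mm, 40 mm high; not to be disturbed. Origin: centre of its underside.
- focus_stand: metal focusing stand fixed to the bench to the left of the near microscope. Origin: underside, on its vertical axis. Round foot of radius 62 mm; over it a click collar of radius 50 mm with a lever; on top a flat round stage of radius 51 mm. A pawl bracket sticks out to 103 mm on its +x side (away from the robot), 34 mm high. At rest the lever points along the stand's -x axis, which is turned so that the lever points towards the robot and some 20 to 40 degrees to its left.
- stage_centre (a point): centre of the stage's flat rubber-covered upper face, 55 mm above the bench with the lever at rest; it rises 20 mm per radian of lever turn (3.6 mm a click), does not turn, and bears the rock.
- lever_knob (a point): the grasp height of the lever's upright black cylindrical knob: 22 mm diameter, 110 mm from the stand's axis, black part 29 to 79 mm above the bench; this point is on its axis, 55 mm above the bench. The flat lever arm (14 mm wide) lies below it, its top 29 mm above the bench. The knob moves on a level circle about the stand's axis.
- focus_lever (a joint): lever angle in rad: 0 at rest against its stop, growing counter-clockwise seen from above. A spring pushes it back towards 0 with 0.6 to 0.71 N m (about 6 N at the knob) all the way and swings it back if let go. The pawl rides over a tooth, felt as the resistance rising by about 2 to 4 N at the knob and then falling off, at 0.26 (first click), 0.44 (second), 0.62 (third), 0.80 (fourth, too far) rad; the middle of the notch after the third click is 0.71 rad.
Not all that is in view belongs to the job. What is shaped like the rock_small but black or purple is not meant.

How it is judged:
On the way, in this order (a step that is already met when the one before it is completed fails the run):
1. the small rock stands released in the middle of the stage, the lever still at rest (contact force between rock_small and stage above 0.4 N and horizontal distance between rock_small and stage_centre below 0.022 m and contact force between the fingers and rock_small below 0.05 N and linear speed of rock_small below 0.03 m/s and value of joint focus_lever below 0.1 rad), for 0.2 s.
2. one click: the lever is past the first tooth (value of joint focus_lever above 0.28 rad).
3. the lever is in the notch after the third click (value of joint focus_lever between 0.635 and 0.785 rad), for 0.2 s.
At the end, for the whole second after the job is handed in: The lever is held by the fingers (more than 1 N) in the notch after the third click, between 0.635 and 0.785 rad; the small rock rests on the stage, same side up within 0.35 rad, within 22 mm of its centre, not touched by the robot (all of step 3 and contact force between the fingers and focus_lever above 1 N and horizontal distance between rock_small and stage_centre below 0.022 m and contact force between rock_small and stage above 0.4 N and contact force between the arm and rock_small below 0.05 N and angle between rock_small's own z axis and vertical below 0.35 rad and linear speed of rock_small below 0.03 m/s); the arm keeps its last pose, push and grip.
It fails at once if the lever goes over a fourth click (value of joint focus_lever above 0.82 rad).
It fails at once if one of the two larger rocks is moved by more than 25 mm (distance of any of rock_big, rock_flat from where it was at the start of the episode above 0.025 m).
It also fails if it takes over 62 s, if anything falls off the work surface, if the arm or the gripper's body presses on something with over 40 N, if the wrist force passes 120 N, or if a joint passes its speed limit or range.

## Robot

A 7-joint arm with a two-finger parallel gripper is mounted at the origin on a cart in front of the work surface, level with it; the furniture and walls round the work are solid. World frame = base frame: x ahead of the robot, y to its left, z up, the work surface at z = 0. Lengths are in m, angles in rad, forces in N, time in s.
With the tool pointing down it reaches from about 0.375 to 0.925 m from the base axis. Payload 3.1 kg.
Tool frame: the origin (TCP) lies between the finger pads; the fingertips stand 19 mm ahead of it and the grasp point (between the pads) is the TCP; z points along the fingers, y is the line along which they close (so a half turn about z gives the same grasp; the last joint's range is limited). The gripper opens to 85 mm and grips with 20 to 120 N. Pads are 22 mm wide; open, the fingers measure 114 mm over their backs; the gripper's body (76 mm by 85 mm) begins 54 mm behind the grasp point. The pads swing forward as they close: fully open they stand 13 mm farther back than shut.
Start: joints at [-1.285, 0.383, 0.044, 1.598, -0.018, 1.161, -0.05], TCP at [0.243, 0.603, 0.25] pointing down, gripper open.
Joint ranges: [-2.61, 2.61], [-0.41, 2.15], [-1.48, 1.57], [0, 2.5], [-1.57, 4.71], [0.05, 1.97], [-2.85, 2.85]. Speed limits (rad/s): [2.79, 2.79, 3.14, 3.14, 3.14, 3.14, 3.14].

## Interface

Orientations are given as a unit quaternion [x, y, z, w].
In Python, from bench import move_ptp, movel, move_j, move_gripper, pause, inverse_kinematics, read_camera, camera_params, MotionError, sign_off, look_for, tip_of, read_time_s, read_qpos, read_joint_vel, read_effort, read_eef_pos, read_tcp_rot, read_ft_force, read_ft_torque, read_finger_gap, read_grasp_force gives the robot as it stands. Calls block until the motion is done:
- move_ptp(position, orientation): joint-space move of the TCP to a pose.
- movel(position, orientation=None, speed=0.15): straight line of the TCP; orientation=None keeps the orientation; speed is the mean speed in m/s.
- move_j(angles): joint-space move.
- move_gripper(opening, effort=None): finger opening in m; effort is the grip in N (None keeps the last); returns when the fingers have stopped.
- pause(seconds).
- inverse_kinematics(position, orientation): joint angles nearest the present ones, or None.
- read_camera(name): name is "side" or "top"; returns the picture (480x640x3 uint8, red, green, blue); there is no depth.
- camera_params(name): a dict with "K" (3x3 intrinsics, pixels), "camera_from_world" (4x4, takes a point from world to camera coordinates). Camera axes: x right, y down, z forward; pixel columns grow to the right and rows downward; lengths in m; the calibration is good to about 2 mm. A picture is of the moment at which its call begins. camera_params takes no time and is no camera call.
A pose or a line that the arm cannot do raises MotionError and nothing moves.
- sign_off(): hands the job in; it is judged then, once.
Trained networks look in the newest picture that a camera, given by its name, has taken for a name from the list of things; names that differ only in an ending like _2 or _b are one class to them, and where a whole thing is asked for, a point or a joint stands for the part that bears it (a point fixed in the world has none). Each returns a list of dicts, best first, with "confidence" (0 to 1); they miss things now and then, are a little off and sometimes report something else, mostly with a low value. They report only what shows in the picture. A call takes as long as a camera call. They do not tell look-alikes from the thing itself.
- look_for(camera, name): "at" ([column, row] in pixels, amid what is visible of it).
- tip_of(camera, name): "at" ([column, row] in pixels: a listed point, or the origin of a listed thing).
Readings, each from a call of its own:
- read_time_s(): time.
- read_qpos(): joint angles.
- read_joint_vel(): joint speeds.
- read_effort(): joint torques, N m.
- read_eef_pos(): TCP position.
- read_tcp_rot(): TCP orientation.
- read_ft_force(): force on the tool from outside, world axes, zero at the start.
- read_ft_torque(): the same for the moment, N m.
- read_finger_gap(): finger opening in m.
- read_grasp_force(): force on a finger pad.
Only numpy, scipy, OpenCV 4.12 (cv2) and the standard library are available. Lean on these libraries where they do the work, as an engineer would, in place of code of your own. Each camera call takes 0.05 s, during which the arm holds its last target. There are 200 camera calls.

## Working session

There is one attempt and no reset: what is moved stays moved. The work goes in short steps, each a Python script; the robot and the scene stay as the last script left them, time stands still between calls to the robot, and variables do not carry over. Pictures are saved under pics/ and viewed, at most 10 in all, crops included, and the job is handed in when it is done.

```bash
mkdir -p pics
cat > h.py <<'E'
import numpy as np, cv2
from bench import *
def ray(cam,px):
    p=camera_params(cam);K=np.array(p["K"]);T=np.array(p["camera_from_world"])
    R,t=T[:3,:3],T[:3,3]; d=R.T@np.linalg.inv(K)@np.array([px[0],px[1],1.]); return -R.T@t,d
def at_z(cam,px,z):
    c,d=ray(cam,px); return c+d*(z-c[2])/d[2]
def tri(a,b):
    (c1,d1),(c2,d2)=ray("side",a),ray("top",b)
    s=np.linalg.lstsq(np.c_[d1,-d2],c2-c1,rcond=None)[0]
    p,q=c1+d1*s[0],c2+d2*s[1]; return (p+q)/2,np.linalg.norm(p-q)
def proj(cam,P):
    p=camera_params(cam);v=np.array(p["camera_from_world"])@np.r_[P,1];v=np.array(p["K"])@v[:3];return v[:2]/v[2]
def save(cam,name):
    im=read_camera(cam);cv2.imwrite("pics/"+name,im[:,:,::-1]);return im
E
python3 - <<'E'
from h import *
np.set_printoptions(precision=4,suppress=True)
Z=dict(rock_small=0,rock_big=0,rock_flat=0,focus_stand=0,stage_centre=.055,lever_knob=.055)
for c in("side","top"):
    save(c,c+"0.png")
    print(c,ray(c,[320,240]))
    for n,z in Z.items():
        for f in (tip_of,look_for):
            for r in f(c,n)[:4]: print(c,f.__name__,n,np.round(r["at"],1),round(r["confidence"],2),at_z(c,r["at"],z if f is tip_of else .02))
print(read_time_s(),read_tcp_rot(),read_eef_pos())
E
```

```text
side (array([0.3657, 1.0388, 0.422 ]), array([ 0.2552, -0.8737, -0.4144]))
side call rock_small [262.  332.8] 0.94 [0.6147 0.4716 0.    ]
side call rock_small [222.9 263. ] 0.94 [0.761  0.2925 0.    ]
side call rock_small [300.7 290.6] 0.87 [0.6    0.3447 0.    ]
side call rock_small [264.6 323.8] 0.9 [0.6076 0.4776 0.02  ]
side call rock_small [225.9 254.7] 0.85 [0.7513 0.2976 0.02  ]
side call rock_small [298.3 282.3] 0.78 [0.6006 0.3541 0.02  ]
side call rock_small [415.4 294.7] 0.6 [0.4205 0.3392 0.02  ]
side call rock_big [410.4 308.1] 0.88 [0.4255 0.3466 0.    ]
side call rock_big [412.8 295.2] 0.83 [0.4241 0.3418 0.02  ]
side call rock_flat [322.  349.6] 0.79 [0.5239 0.4848 0.    ]
side call rock_flat [319.1 341.7] 0.86 [0.5248 0.4958 0.02  ]
side call focus_stand [337.7 244.4] 0.9 [0.5879 0.1586 0.    ]
side call focus_stand [341.1 235.2] 0.7 [0.5816 0.1589 0.02  ]
side call stage_centre [338.  215.6] 0.84 [0.5906 0.15   0.055 ]
side call stage_centre [338.5 217.6] 0.92 [0.6084 0.0754 0.02  ]
side call lever_knob [388.8 232.1] 0.89 [0.487  0.1984 0.055 ]
side call lever_knob 
[... 527 characters left out ...]
8 0.1437 0.    ]
top call rock_big [305.8 326.7] 0.68 [0.4271 0.3494 0.02  ]
top call rock_flat [232.3 281.8] 0.82 [0.5158 0.493  0.    ]
top call rock_flat [231.4 281.6] 0.68 [0.5156 0.491  0.02  ]
top call focus_stand [401.9 241.4] 0.73 [0.5893 0.1558 0.    ]
top call focus_stand [403.8 240.5] 0.66 [0.5888 0.1557 0.02  ]
top call stage_centre [409.2 241.2] 0.97 [0.5832 0.1522 0.055 ]
top call stage_centre [390.  284.7] 0.73 [0.5034 0.1858 0.02  ]
top call stage_centre [406.7 239.4] 0.66 [0.5908 0.1499 0.02  ]
top call lever_knob [385.1 292.1] 0.95 [0.4893 0.2008 0.055 ]
top call lever_knob [388.7 280.2] 0.7 [0.5122 0.188  0.02  ]
1.3 [ 0.1907  0.9817 -0.     -0.    ] [0.2434 0.6027 0.2503]
```

View pics/side0.png

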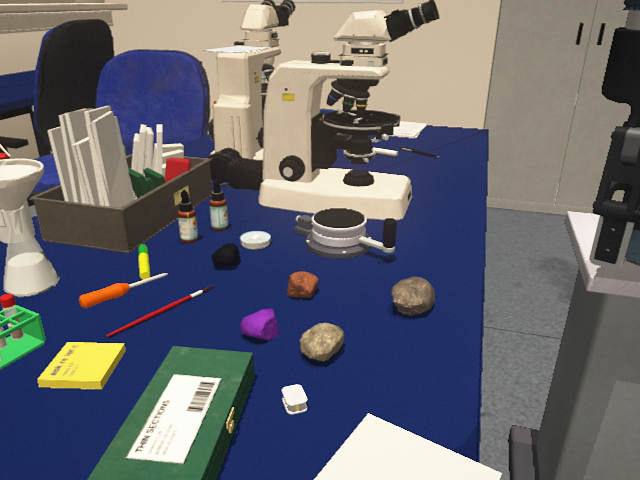

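View pics/top0.png

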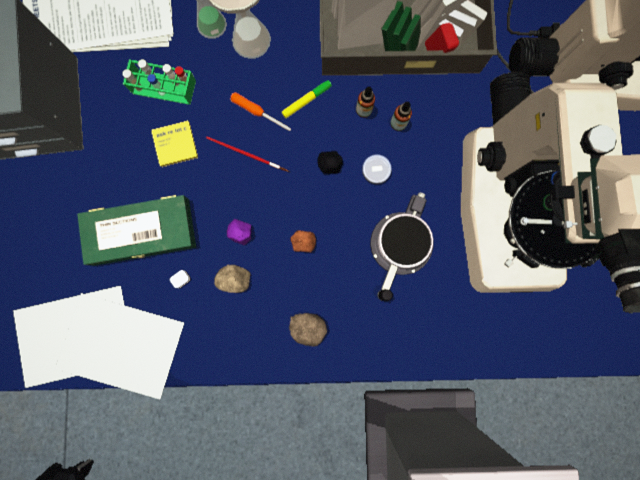

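The side picture shows the stand at (338,230) with its knob at (389,235). In the top picture the stage is at (408,241) and the knob at (386,295).

Three things could be the small rock: reddish-brown at top (303,241) / side (302,285), purple at (239,231) / (260,324), and black at (330,162) / (226,256). The reddish-brown one fits, by colour and size. I'll confirm it in a crop and measure its outline.

Run:
```python
from h import *
np.set_printoptions(precision=4,suppress=True)
C={}
for c,(u,v) in dict(side=(302,285),top=(303,241)).items():
    im=cv2.imread(f"pics/{c}0.png"); w=im[v-35:v+35,u-35:u+35].astype(int)
    m=((w[:,:,2]>w[:,:,0]+15)).astype(np.uint8)
    n,l,s,ce=cv2.connectedComponentsWithStats(m); k=1+np.argmax(s[1:,4])
    cnt=cv2.findContours((l==k).astype(np.uint8),0,1)[0][0]+np.array([u-35,v-35])
    C[c]=ce[k]+[u-35,v-35]; print(c,C[c],s[k])
    if c=="top":
        P=np.array([at_z(c,p[0],.015)[:2] for p in cnt]).astype(np.float32); print(cv2.minAreaRect(P),P.min(0),P.max(0),(P.min(0)+P.max(0))/2)
        # width per closing direction
        for a in range(0,180,15):
            q=P@[np.cos(np.radians(a)),np.sin(np.radians(a))]; print(a,np.round(np.ptp(q),4),end="; ")
    cv2.imwrite(f"pics/c_{c}.png",cv2.resize(im[v-35:v+35,u-35:u+35],(400,400),interpolation=2))
print(tri(C["side"],C["top"]))
a,b=cv2.imread("pics/c_side.png"),cv2.imread("pics/c_top.png");cv2.imwrite("pics/crop.png",np.hstack([a,b]))
print("stage",tri([338,215.6],[409.2,241.2]),"knob",tri([388.8,232.1],[385.1,292.1]))
```

```text
side [301.8033 284.1252] [ 20  21  32  27 671]
top [303.0287 241.0419] [ 23  24  25  22 453]
((0.5931676626205444, 0.35239720344543457), (0.047018878161907196, 0.04139053821563721), 88.8889389038086) [0.5722 0.3288] [0.614  0.3759] [0.5931 0.3523]
0 0.0419; 15 0.0469; 30 0.049; 45 0.0488; 60 0.0501; 75 0.049; 90 0.047; 105 0.0473; 120 0.0493; 135 0.0485; 150 0.0471; 165 0.0429; (array([0.5935, 0.3527, 0.0169]), np.float64(0.0034973685980264385))
stage (array([0.5864, 0.1531, 0.0564]), np.float64(0.00678855288592283)) knob (array([0.488 , 0.2008, 0.0559]), np.float64(0.002640115390968171))
```

View pics/crop.png

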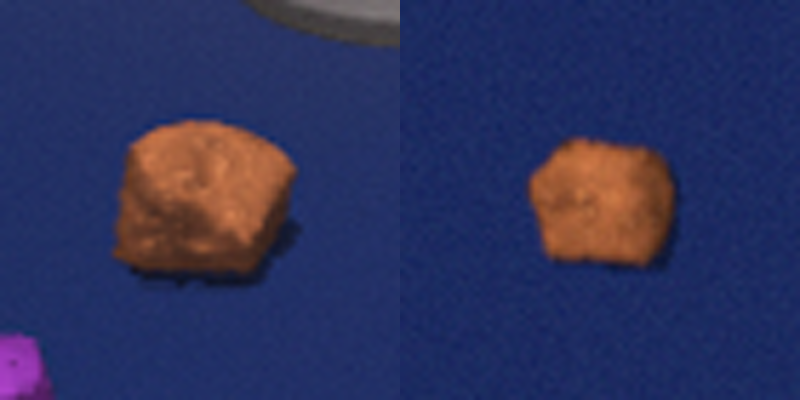

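The crop confirms it: a reddish-brown faceted lump, in plan about 42 mm wide along x and 47 mm along y, centred at (0.5935, 0.3525). The knob lies 109 mm from the axis with the lever 26° to the left, as specified. Next I check reachability, then grasp.

```bash
cat >> h.py <<'E'
from scipy.spatial.transform import Rotation as Ro
def down(deg):
    a=np.radians(deg);y=np.array([np.cos(a),np.sin(a),0]);z=np.array([0,0,-1.]);return Ro.from_matrix(np.c_[np.cross(y,z),y,z]).as_quat()
S=np.array([.5864,.1531]); LEV=np.degrees(np.arctan2(.2008-.1531,.488-.5864))
def knob(th,r=.110,dz=.055):
    a=np.radians(LEV)+th; return np.r_[S+r*np.array([np.cos(a),np.sin(a)]),dz]
E
python3 - <<'E'
from h import *
np.set_printoptions(precision=2,suppress=True)
for p in (0,180): print(p,inverse_kinematics([.5935,.3525,.022],down(p)),inverse_kinematics([*S,.078],down(p)))
for o in (-90,90):
  for th in (0,.35,.71): print(o,th,inverse_kinematics(knob(th),down(LEV+o+np.degrees(th))))
move_gripper(.08,40)
move_ptp([.5935,.3525,.15],down(0) if inverse_kinematics([.5935,.3525,.022],down(0)) is not None else down(180))
movel([.5935,.3525,.022],speed=.1)
print(read_eef_pos(),read_ft_force())
move_gripper(.0,40); print(read_finger_gap(),read_grasp_force(),read_time_s())
movel([.5935,.3525,.18],speed=.12)
print(read_finger_gap(),read_grasp_force(),read_ft_force(),read_time_s())
save("side","side1.png")
E
```

```text
0 [-0.83  0.73  0.32  1.63 -0.29  0.83 -0.39] [-0.76  0.56  0.56  1.85 -0.39  0.84 -0.01]
180 [-0.48  0.72 -0.16  1.61  0.14  0.83  2.45] [-0.32  0.5   0.    1.83 -0.    0.81  2.82]
-90 0 [-0.73  0.44  0.3   2.04 -0.2   0.7   0.82]
-90 0.35 [-0.66  0.4   0.28  2.09 -0.17  0.67  1.21]
-90 0.71 [-0.57  0.38  0.26  2.11 -0.16  0.67  1.63]
90 0 [-1.46  1.06  1.36  2.06 -1.19  1.17 -1.55]
90 0.35 [-0.95  0.46  0.62  2.1  -0.41  0.7  -1.73]
90 0.71 [-0.85  0.44  0.6   2.12 -0.38  0.69 -1.32]
[0.59 0.35 0.02] [-0.45 -0.34  0.85]
0.041083162342788415 39.503741845692275 5.0417
0.0408248123470975 38.73191962513374 [-0.38 -0.99 -1.4 ] 6.5083
```

View pics/side1.png

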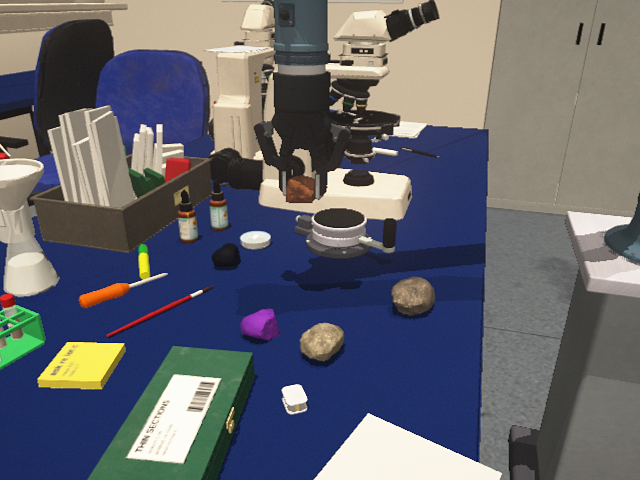

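The rock is held upright between the fingers at (300,188), with a 41 mm gap. Now I place it, lowering in small steps until it touches.

Run:
```python
from h import *
np.set_printoptions(precision=4,suppress=True)
move_ptp([*S,.18],down(0))
movel([*S,.085],speed=.1); pause(.2)
f0=read_ft_force()[2]
for z in np.arange(.082,.0735,-.001):
    movel([*S,z],speed=.03); f=read_ft_force()[2]
    if f-f0>2: break
print(z,f-f0,read_eef_pos())
move_gripper(.075); pause(.3); print(read_finger_gap(),read_grasp_force())
movel([*S,.19],speed=.12); 
k=knob(0,dz=.19); move_ptp(k,down(LEV-90)); pause(.2)
for c in ("side","top"):
    im=save(c,c+"2.png")
    for n in ("rock_small","stage_centre","lever_knob"):
        for r in tip_of(c,n)[:3]: print(c,n,np.round(r["at"],1),round(r["confidence"],2),at_z(c,r["at"],.055))
a,b=[cv2.imread(f"pics/{c}2.png") for c in("side","top")]
cv2.imwrite("pics/crop2.png",np.hstack([cv2.resize(a[140:290,270:420],(400,400)),cv2.resize(b[170:320,320:470],(400,400))]))
print(read_time_s())
```

```text
0.077 6.63411811936366 [0.5867 0.1531 0.0779]
0.07470520536511097 0.0
side rock_small [261.7 334.3] 0.65 [0.5814 0.5486 0.055 ]
side rock_small [225.1 263.2] 0.6 [0.706  0.3894 0.055 ]
side stage_centre [338.6 216.4] 0.84 [0.5886 0.1535 0.055 ]
side stage_centre [339.2 216.2] 0.74 [0.5877 0.1522 0.055 ]
side lever_knob [387.2 233.5] 0.92 [0.4886 0.2052 0.055 ]
side lever_knob [341.3 244.9] 0.72 [0.5528 0.2734 0.055 ]
side lever_knob [409.1 309.5] 0.63 [0.4188 0.4408 0.055 ]
top rock_small [407.3 242.1] 0.93 [0.5815 0.1558 0.055 ]
top rock_small [328.3 162.1] 0.88 [0.7382 0.3006 0.055 ]
top rock_small [241.6 234.4] 0.79 [0.602  0.4658 0.055 ]
top stage_centre [405.  242.1] 0.65 [0.5816 0.1601 0.055 ]
top lever_knob [384.  290.3] 0.73 [0.4926 0.2028 0.055 ]
13.4417
```

View pics/crop2.png

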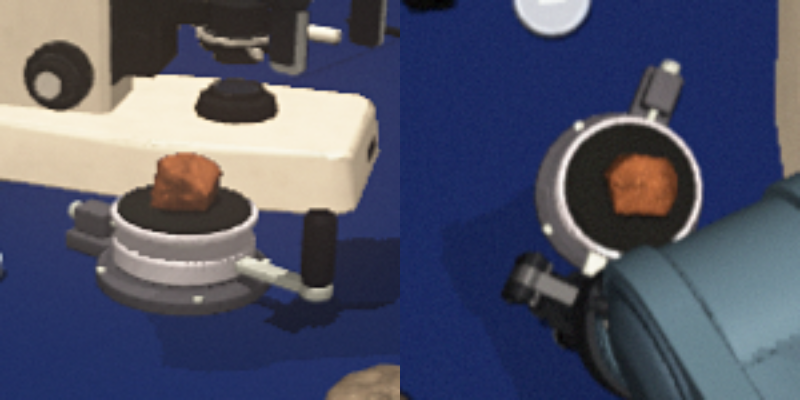

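The rock stands upright, roughly mid-stage. In the top crop the stage disc centres near (406,240), about 5 mm from the network's point, so I refine the axis by fitting the dark disc before using it for the arc.

Run:
```python
from h import *
np.set_printoptions(precision=4,suppress=True)
E={}
for c,(u,v),r in (("top",(406,240),40),("side",(338,220),40)):
    im=cv2.imread(f"pics/{c}0.png").astype(int); w=im[v-r:v+r,u-r:u+r]
    m=((w.max(2)<60)&(np.ptp(w,axis=2)<25)).astype(np.uint8)
    m=cv2.morphologyEx(m,cv2.MORPH_OPEN,np.ones((3,3),np.uint8))
    n,l,s,ce=cv2.connectedComponentsWithStats(m);k=l[r,r] or l[r-4,r]
    cnt=cv2.findContours((l==k).astype(np.uint8),0,1)[0][0]
    P=np.array([at_z(c,p[0]+[u-r,v-r],.055)[:2] for p in cnt]).astype(np.float32)
    print(c,s[k],cv2.minEnclosingCircle(P),cv2.fitEllipse(P)); E[c]=cv2.fitEllipse(cnt)[0]+np.array([u-r,v-r])
print(tri(E["side"],E["top"]))
# knob: dark blob in the top and side pictures
for c,(u,v) in (("top",(386,294)),("side",(389,235))):
    r=24;w=cv2.imread(f"pics/{c}0.png").astype(int)[v-r:v+r,u-r:u+r]
    m=((w.max(2)<60)&(np.ptp(w,axis=2)<25)).astype(np.uint8)
    n,l,s,ce=cv2.connectedComponentsWithStats(m);k=1+np.argmax(s[1:,4]);E[c]=ce[k]+[u-r,v-r];print(c,E[c],s[k])
print(tri(E["side"],E["top"]))
```

```text
top [  16   17   48   47 1796] ((0.5856361985206604, 0.1584063470363617), 0.045314986258745193) ((0.5856332778930664, 0.15854372084140778), (0.08798417448997498, 0.08887861669063568), 167.50558471679688)
side [ 25  40  24   8 103] ((0.5860521197319031, 0.19317041337490082), 0.02333892695605755) ((0.5861306190490723, 0.1904926300048828), (0.030962487682700157, 0.04033013433218002), 84.7559585571289)
(array([0.5909, 0.1565, 0.0403]), np.float64(0.007741920129447862))
top [385.0365 295.    ] [ 16  20  15  11 137]
side [388.994  232.8452] [ 18   8  13  29 336]
(array([0.485 , 0.2013, 0.055 ]), np.float64(0.0021829139802842317))
```

Axis is now about (0.5865, 0.1565) and knob (0.486, 0.201): 110 mm apart, lever 24° left, which is consistent. The rock sits about 3–5 mm off centre, well inside 22 mm. Next I grip the knob and swing it in small arc steps, reading the tangential force.

```bash
cat >> h.py <<'E'
S=np.array([.5865,.1565]); LEV=np.degrees(np.arctan2(.201-.1565,.486-.5865))
def tang(th):
    a=np.radians(LEV)+th; return np.array([-np.sin(a),np.cos(a),0])
def ang(p): 
    return (np.arctan2(p[1]-S[1],p[0]-S[0])-np.radians(LEV))%(2*np.pi)
def step(th,sp=.05):
    movel(knob(th),down(LEV-90+np.degrees(th)),speed=sp)
    f=np.array(read_ft_force());p=np.array(read_eef_pos());a=(ang(p)+np.pi)%(2*np.pi)-np.pi
    print(round(th,3),"act %.3f"%a,"F %.1f"%(f@tang(th)),"r %.4f"%np.linalg.norm(p[:2]-S)); return a
E
python3 - <<'E'
from h import *
np.set_printoptions(precision=4,suppress=True)
q=down(LEV-90)
move_gripper(.05,50)
movel(knob(0,dz=.12),q,speed=.1); movel(knob(0),q,speed=.06)
print(read_eef_pos(),read_ft_force())
move_gripper(0,50); pause(.2)
print(read_finger_gap(),read_grasp_force(),read_ft_force(),read_eef_pos())
for th in np.arange(.04,.37,.04): step(th)
print(read_ft_force(),read_time_s())
save("side","side3.png")
E
```

```text
[0.4864 0.2012 0.0554] [0.9441 0.4549 0.4945]
0.020780881417483084 49.16098594665527 [0.1124 2.6084 3.1907] [0.4866 0.2021 0.0556]
0.04 act 0.026 F -4.1 r 0.1097
0.08 act 0.067 F -5.0 r 0.1096
0.12 act 0.108 F -4.6 r 0.1095
0.16 act 0.148 F -5.1 r 0.1094
0.2 act 0.186 F -4.6 r 0.1093
0.24 act 0.231 F -5.1 r 0.1092
0.28 act 0.277 F -5.0 r 0.1091
0.32 act 0.312 F -5.1 r 0.1090
0.36 act 0.347 F -5.8 r 0.1089
[2.0344 5.6832 4.0045] 18.7083
```

View pics/side3.png

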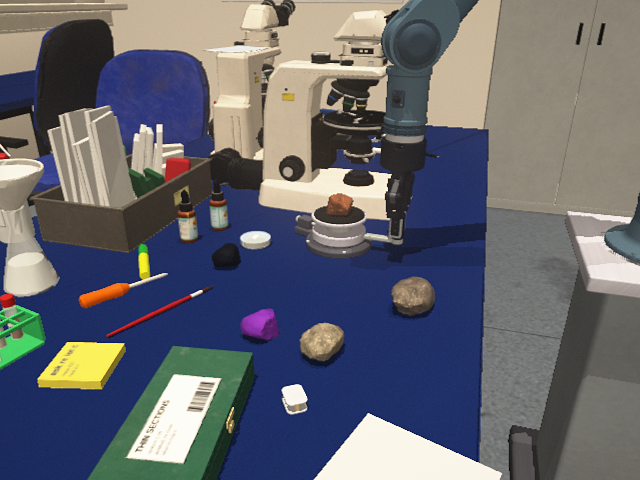

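The knob is gripped at (397,225), the lever has swung with it, and the rock still sits on the stage at (340,204). I continue in finer steps to feel the teeth.

Run:
```python
from h import *
for th in np.arange(.38,.711,.02): step(th,.04)
pause(.5); step(.71); print(read_finger_gap(),read_grasp_force(),read_time_s())
for c in ("side","top"):
    save(c,c+"4.png")
    for r in tip_of(c,"rock_small")[:3]+tip_of(c,"stage_centre")[:1]: print(c,np.round(r["at"],1),at_z(c,r["at"],.069))
a,b=[cv2.imread(f"pics/{c}4.png") for c in("side","top")]
cv2.imwrite("pics/crop4.png",np.hstack([cv2.resize(a[140:290,270:420],(400,400)),cv2.resize(b[170:320,320:470],(400,400))]))
```

```text
0.38 act 0.365 F -6.7 r 0.1089
0.4 act 0.383 F -6.9 r 0.1088
0.42 act 0.405 F -5.7 r 0.1088
0.44 act 0.430 F -6.1 r 0.1087
0.46 act 0.452 F -4.1 r 0.1086
0.48 act 0.475 F -4.7 r 0.1086
0.5 act 0.491 F -4.5 r 0.1085
0.52 act 0.508 F -4.7 r 0.1085
0.54 act 0.527 F -5.1 r 0.1084
0.56 act 0.544 F -5.4 r 0.1084
0.58 act 0.562 F -7.1 r 0.1084
0.6 act 0.587 F -4.7 r 0.1082
0.62 act 0.607 F -4.3 r 0.1082
0.64 act 0.633 F -4.5 r 0.1081
0.66 act 0.651 F -4.7 r 0.1081
0.68 act 0.672 F -4.5 r 0.1081
0.7 act 0.687 F -6.3 r 0.1080
0.71 act 0.697 F -5.4 r 0.1080
0.02076048091113424 49.34268146753311 23.7583
side [263.1 335.1] [0.57101931 0.56830925 0.069     ]
side [337.1 207.8] [0.59350399 0.14672044 0.069     ]
side [227.9 263.6] [0.68853858 0.41415808 0.069     ]
side [337.9 208.8] [0.59077845 0.15126601 0.069     ]
top [408.1 240.8] [0.58236118 0.15696041 0.069     ]
top [239.8 234.7] [0.59959759 0.4668274  0.069     ]
top [330.1 161.6] [0.73498182 0.29756324 0.069     ]
top [407.1 238.4] [0.5868561  0.15862312 0.069     ]
```

View pics/crop4.png

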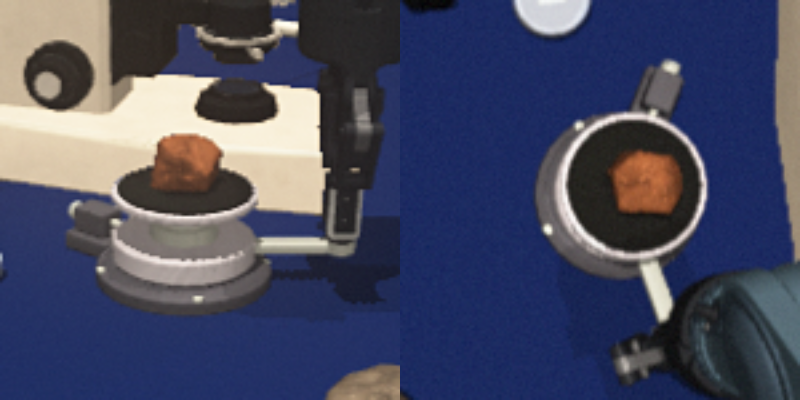

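The rock is upright and about 5 mm off the stage centre, at crop (647,182) against the disc at (636,185). The gripper is clear of it and holding the knob. The angle about the axis is 0.70 rad, and the chord from the rest pose, which barely depends on the axis estimate, also gives 0.70. That is mid-notch, so I hand in.

Run:
```python
from h import *
p=np.array(read_eef_pos());print(2*np.arcsin(np.hypot(*(p[:2]-[.4866,.2021]))/.22))
print(sign_off())
```

```text
0.7005943599941681
the job is handed in; nothing more can be done
None
```

The job is handed in: the small reddish-brown rock stands upright on the stage, about 5 mm off centre by the pictures. The gripper is still holding the lever at about 0.70 rad, in the notch after the third click; I worked that angle out from the arm's position because the force readings did not show every click clearly.

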